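Load the wide gauge blade into the open bench clamp

TASK

In the wooden rack stand three gauges: take the wide one and lower its blade into the gap between the jaws of the green bench clamp until its stop plate rests flat on both jaws, with the whole width of the blade between them, then let go. Lower it in, do not let it drop, and leave the two narrow gauges in the rack.

Things in the scene. Friction and masses are not known exactly. Their poses are not given: they have to be found in the camera images.
- gauge_wide_grip (a point): Wide gauge, in one slot of a 60 mm high rack (slots 80 mm apart, loose; lift 55 mm to leave, 130 to pass over other gauges). From below: blade 50 deep, 44 wide, 6 mm thick; stop plate 64x44x8 mm; black grip 52 wide, 16 thick, 56 mm tall. 0.22 kg. Point: grip centre, 36 mm above the plate's underside, 86 above the blade's foot. z up, y along blade width and rack row, x through the thickness (pinch across x).
- gap (a point): Gap of the green bench clamp fixed to the table: 20 mm wide, between jaws 84 mm long and 42 mm thick with level tops 85 mm above the table; 60 mm deep (blade does not reach its floor), open at the ends. Point: middle of the gap at the level of the jaws' tops. y runs along the gap (the blade's width goes along y, either way round), x across it, z up. Screw handle at +x, below the tops.
- gauge_narrow_a_grip (a point): A narrow gauge: like the wide one in heights and thicknesses, but blade 22, plate 36 and grip 26 mm wide. It stands in another slot of the same rack and stays there. Point: centre of its grip; axes as for the wide gauge.
- gauge_narrow_b_grip (a point): The other narrow gauge: like the wide one in heights and thicknesses, but blade 22, plate 36 and grip 26 mm wide. It stands in another slot of the same rack and stays there. Point: centre of its grip; axes as for the wide gauge.
Mind the look-alikes: they are no part of the job. What is shaped like the part that bears gauge_wide_grip but yellow is not meant.

How it is judged:
By the outcome, as a careful person would: the job done as asked, in the order asked, and still so for the second after the job is handed in, with the robot touching nothing.
It also fails if it takes over 38 s, if anything falls off the work surface, if the arm or the gripper's body presses on something with over 40 N, if the wrist force passes 120 N, or if a joint passes its speed limit or range.

ROBOT

A 6-joint arm with a two-finger parallel gripper is mounted at the origin on the work surface. World frame = base frame: x ahead of the robot, y to its left, z up, the work surface at z = 0. Lengths are in m, angles in degrees, forces in N, time in s.
With the tool pointing down it reaches from about 0.35 to 0.875 m from the base axis. Payload 4.2 kg.
Tool frame: the origin (TCP) lies between the finger pads; the fingertips stand 22 mm ahead of it and the grasp point (between the pads) lies 3 mm ahead of it; z points along the fingers, y is the direction in which the jaws open and shut (so a half turn about z gives the same grasp; the last joint's range is limited). The gripper opens to 85 mm and grips with 20 to 120 N. Pads are 22 mm wide; open, the fingers measure 114 mm over their backs; the gripper's body (76 mm by 85 mm) begins 54 mm behind the grasp point. The pads swing forward as they close: fully open they stand 13 mm farther back than shut.
Start: joints at [-50.501, 22.042, 0.453, 0, -68.411, -14.817], TCP at [0.261, -0.568, 0.253] pointing down, gripper open.
Joint ranges: [-179.83, 179.83], [-69.29, 118.12], [-61.27, 80.66], [-181.25, 117.63], [-171.15, -9.14], [-177.46, 177.46]. Speed limits (degrees/s): [159.86, 159.86, 180, 180, 180, 180].

INTERFACE

Orientations are given as [roll, pitch, yaw] about the fixed x, y, z axes, in that order (R = Rz(yaw) Ry(pitch) Rx(roll)).
In Python, from rig import arm gives the robot as it stands. The module is installed in compiled form; this text tells all that it offers.
- The arm moves only by the tool carry_out, never from a script. Its argument "targets" is text: rows parted by semicolons, each of 7 numbers parted by spaces: the turn, a rotation vector about the world's x, y, z each as a share of 120 degrees, from -1 to 1, then the shift along the world's x, y, z each as a share of 1 m, from -1 to 1, then the finger opening in mm, from 0 to 85.4. In form: rx ry rz dx dy dz gripper; .... A call has 1 to 5 rows; each row shifts and turns the pose as measured when the row begins; what a row does not reach is not made up. A row lasts 1/10 s, in which the tool goes at most 50 mm and 8.59 degrees, less where a joint would pass 70% of its speed; a pose out of reach is approached as far as the arm can. A call with a number of a shift or a turn outside -1 to 1 is refused whole. A call with a gripper value outside its range is refused whole. The fingers move at their own pace and stop on an object; the grip force is fixed at half the most. Time passes only in rows, so rows that do not move let the fingers close. It gives the time, the measured TCP pose, the force and the opening at its end, in the units of the state.
- arm.get_obs(): the state, without advancing time (a new reading comes with each control period).
- arm.grab_frame(name): name is "side" or "top" or "wrist"; returns the picture (400x640x3 uint8, red, green, blue); there is no depth.
- arm.camera_params(name): a dict with "K" (3x3 intrinsics, pixels), "xyz" and "orientation" of the camera in the world. Camera axes: x right, y down, z forward; pixel columns grow to the right and rows downward; lengths in m; the calibration is good to about 2 mm. A picture is of the moment at which its call begins: read the wrist's pose just before it. camera_params takes no time and is no camera call; for the wrist camera it gives the pose at the moment of the call.
- arm.sign_off(): hands the job in, once; it reports no verdict.
The state is a dict: "t": time; "joint_pos": joint angles; "joint_vel": joint speeds; "tau": joint torques, N m; "eef_pos": TCP position; "tool_rot": TCP orientation; "ft_force": force on the tool from outside, world axes, zero at the start; "wrist_torque": the same for the moment, N m; "width": opening from 0.0 (shut) to 1.0 (fully open).
Only numpy, scipy, OpenCV 4.12 (cv2) and the standard library are available. Lean on these libraries where they do the work, as an engineer would, in place of code of your own. Each camera call takes 0.05 s, during which the arm holds its last target.

## Working session

There is one attempt and no reset: what is moved stays moved. The work goes in short steps, Python scripts to look and compute and a tool call to move; the robot and the scene stay as the last step left them, time stands still between calls to the robot, and variables do not carry over. Pictures are saved under pics/ and viewed, and the job is handed in when it is done.

Besides the shell and the picture viewer there is one more tool, called as name(argument=value, ...), one argument or row to a line, values as JSON. carry_out: Moves the arm, as the interface text tells. Its arguments: {"type":"object","properties":{"targets":{"type":"string"}},"required":["targets"]}

```bash
mkdir -p pics; python3 - <<'E'
from rig import arm
import cv2
print(arm.get_obs())
for n in("side","top","wrist"):
    p=arm.camera_params(n); print(n,p)
    cv2.imwrite(f"pics/{n}0.png",arm.grab_frame(n)[:,:,::-1])
E
```

```text
{'t': 0.0, 'joint_pos': array([-5.05002696e+01,  2.20916856e+01,  3.78096680e-01, -3.01501731e-02,
       -6.84105781e+01, -1.48167165e+01]), 'joint_vel': array([-0.09335603,  0.07060398,  0.12991059, -0.12148891,  0.08383564,
        0.04703443]), 'tau': array([ 6.76211334e-05, -3.92291272e+01,  1.88404584e+01,  4.18624252e+00,
       -4.61233474e-03, -1.64018917e-05]), 'eef_pos': array([ 0.2607935 , -0.56738713,  0.25219729]), 'tool_rot': array([ 1.79872796e+02, -4.67415133e-03, -1.55328105e+02]), 'ft_force': array([-0.01455611, -0.35145376, -0.1009753 ]), 'wrist_torque': array([-0.01317809, -0.00630411,  0.03350306]), 'width': 1.003702958859211}
side {'K': array([[370.51427289,   0.        , 318.11977543],
       [  0.        , 370.51427289, 198.83599542],
       [  0.        ,   0.        ,   1.        ]]), 'xyz': array([0.19257862, 0.54185465, 0.56654446]), 'orientation': array([-124.44691675,   -0.94537357, -150.88781453])}
top {'K': array([[416.57740205,   0.        , 322.44835019],
       [  0.        , 416.57740205, 197.28124607],
       [  0.        ,   0.        ,   1.        ]]), 'xyz': array([ 0.42656878, -0.05362657,  0.97543709]), 'orientation': array([-175.55542348,   -0.85375105,  -88.77534136])}
wrist {'K': array([[325.74348661,   0.        , 317.08217712],
       [  0.        , 325.74348661, 202.23080903],
       [  0.        ,   0.        ,   1.        ]]), 'xyz': array([ 0.18761879, -0.60207112,  0.37366695]), 'orientation': array([ 1.61637012e+02, -3.23785259e-02,  1.14628717e+02])}
```

View pics/side0.png

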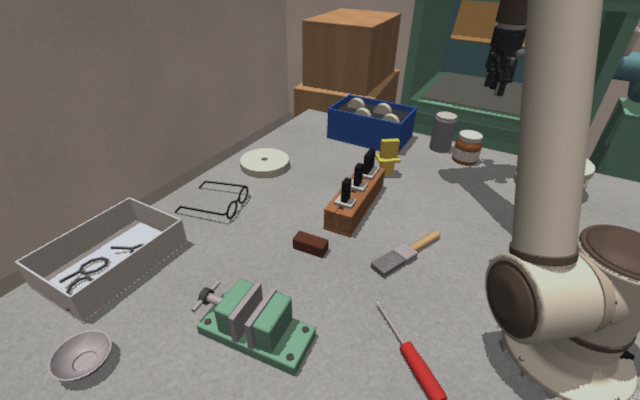

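View pics/top0.png

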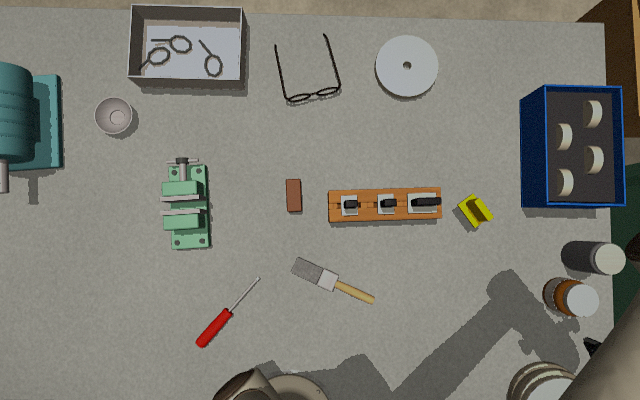

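View pics/wrist0.png

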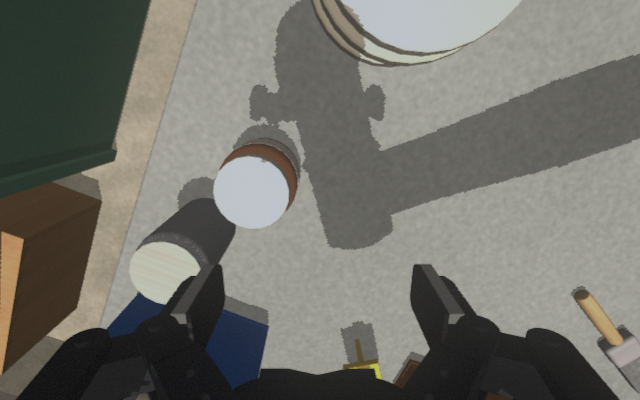

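The side view shows the three gauges at about (346,192), (359,177) and (370,162), the clamp at (257,320) and the yellow look-alike at (389,155).

Candidates in the top view:
- **Wide gauge:** (424,202), the longest grip and plate.
- **Narrow gauges:** (387,204) and (350,205).
- **Yellow look-alike:** (475,211).

By the description I choose (424,202), and I'll check it in a close crop.

```bash
python3 - <<'E'
import cv2,numpy as np
t=cv2.imread("pics/top0.png"); s=cv2.imread("pics/side0.png")
a=cv2.resize(t[175:235,320:500],None,fx=4.4,fy=4.4,interpolation=cv2.INTER_NEAREST)
b=cv2.resize(t[150:255,150:220],None,fx=4,fy=4,interpolation=cv2.INTER_NEAREST)
cv2.imwrite("pics/c1.png",a);cv2.imwrite("pics/c2.png",b)
cv2.imwrite("pics/c3.png",cv2.resize(s[130:240,310:410],None,fx=5,fy=5,interpolation=cv2.INTER_NEAREST))
E
```

```text
(no output)
```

View pics/c1.png

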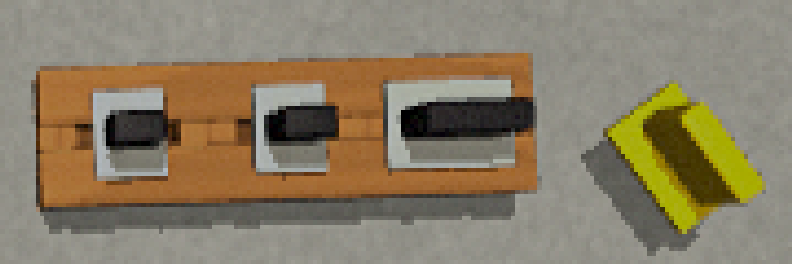

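View pics/c2.png

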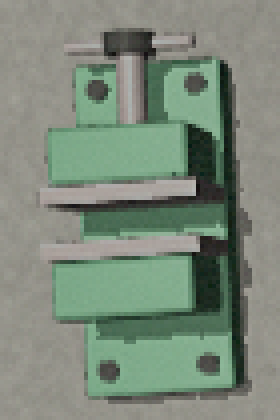

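View pics/c3.png

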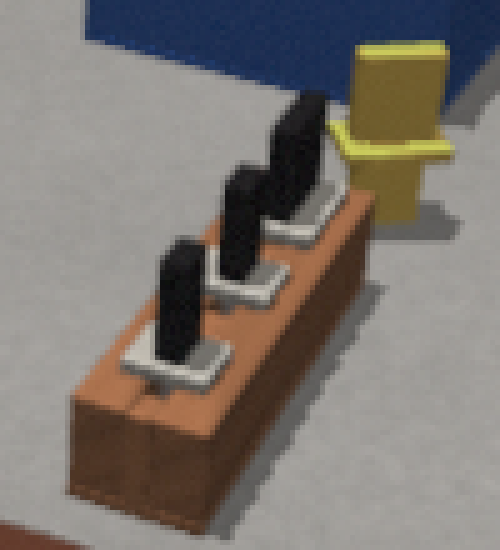

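The crop confirms that (424,202) has the wide plate and grip. The clamp gap lies between the two steel jaw faces, around (183,204) in the top view. Next I measure.

```bash
cat > h.py <<'E'
import cv2,numpy as np
from scipy.spatial.transform import Rotation as R
def ray(p,uv):
    d=np.linalg.inv(p["K"])@np.array([uv[0],uv[1],1.]); return R.from_euler("xyz",p["orientation"],degrees=True).as_matrix()@d
def onz(p,uv,z):
    d=ray(p,uv); c=np.array(p["xyz"]); return c+d*(z-c[2])/d[2]
def tri(p,a,q,b):
    d1=ray(p,a);d2=ray(q,b);A=np.stack([d1,-d2],1);s=np.linalg.lstsq(A,q["xyz"]-p["xyz"],rcond=None)[0]
    x=p["xyz"]+s[0]*d1;y=q["xyz"]+s[1]*d2;return (x+y)/2,np.linalg.norm(x-y)
def proj(p,X):
    M=R.from_euler("xyz",p["orientation"],degrees=True).as_matrix();c=p["K"]@(M.T@(np.array(X)-p["xyz"]));return c[:2]/c[2]
E
python3 - <<'E'
from h import *
from rig import arm
np.set_printoptions(precision=4,suppress=True)
T=arm.camera_params("top");S=arm.camera_params("side")
t=cv2.imread("pics/top0.png").astype(int)
# plates: bright, greyish
sub=t[175:235,320:500]
m=((sub.min(2)>150)|((sub.max(2)-sub.min(2)<25)&(sub.max(2)<60))).astype(np.uint8)
m[:, :0]=0
blk=((sub.max(2)<70)&(sub.max(2)-sub.min(2)<20)).astype(np.uint8)
for name,mm in(("blk",blk),("plate",((sub.min(2)>170)).astype(np.uint8))):
    n,l,st,c=cv2.connectedComponentsWithStats(mm)
    for i in range(1,n):
        if st[i,4]>40: print(name,st[i],c[i]+[320,175])
# rack corner pts (crop px/4.4): orientation
g=lambda u,v:(320+u/4.4-.5,175+v/4.4-.5)
for z in(0.06,0.064):
  P=[onz(T,g(*q),z) for q in((40,70),(532,54),(536,188),(40,207))]
  print("rack",z,*[x[:2] for x in P],np.linalg.norm(P[0]-P[1]))
for z in(0.068,0.072):
  P=[onz(T,g(*q),z) for q in((388,83),(514,80),(388,168),(514,164))]
  print("plate",z,*[x[:2] for x in P],np.mean(P,0)[:2],np.linalg.norm(P[0]-P[1]),np.linalg.norm(P[0]-P[2]))
g=lambda u,v:(150+u/4-.5,150+v/4-.5)
for n,q in dict(ul=(40,205-13),ur=(196,195-13),ul2=(40,190),ll=(40,246),lr=(196,237)).items(): print(n,onz(T,g(*q),.085)[:2])
E
```

```text
blk [ 91  22  30  10 235] [425.0766 201.6894]
blk [ 24  25  14   9 113] [350.3363 203.9823]
blk [ 60  24  16   9 125] [387.664 202.904]
plate [58 20  5 18 42] [378.9762 203.881 ]
rack 0.06 [ 0.5135 -0.079 ] [ 0.5273 -0.3269] [ 0.4598 -0.3288] [ 0.4449 -0.0804] 0.2482626680832813
rack 0.064 [ 0.5131 -0.0789] [ 0.5268 -0.3257] [ 0.4597 -0.3276] [ 0.4448 -0.0802] 0.24717788499493257
plate 0.068 [ 0.5102 -0.2524] [ 0.5131 -0.3154] [ 0.4678 -0.2526] [ 0.4712 -0.3154] [ 0.4906 -0.284 ] 0.06312888678616464 0.04238507333126301
plate 0.072 [ 0.5098 -0.2515] [ 0.5128 -0.3143] [ 0.4676 -0.2517] [ 0.471  -0.3143] [ 0.4903 -0.283 ] 0.06285061344879213 0.04219823911936536
ul [0.4878 0.2819]
ur [0.495  0.1994]
ul2 [0.4888 0.2819]
ll [0.459  0.2804]
lr [0.4656 0.1981]
```

```bash
python3 - <<'E'
import cv2
s=cv2.imread("pics/side0.png");t=cv2.imread("pics/top0.png")
cv2.imwrite("pics/c4.png",cv2.resize(s[275:370,190:320],None,fx=6,fy=6,interpolation=cv2.INTER_NEAREST))
cv2.imwrite("pics/c5.png",cv2.resize(t[185:225,155:215],None,fx=12,fy=12,interpolation=cv2.INTER_NEAREST))
E
```

```text
(no output)
```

View pics/c4.png

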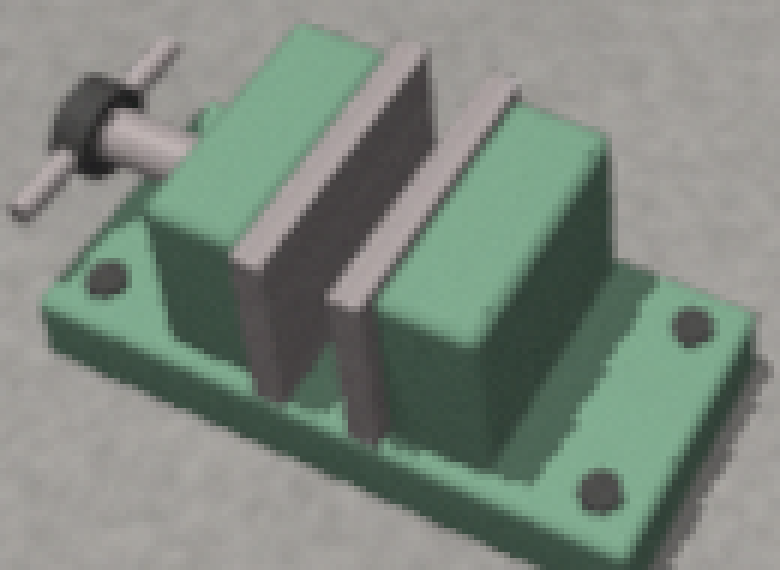

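View pics/c5.png

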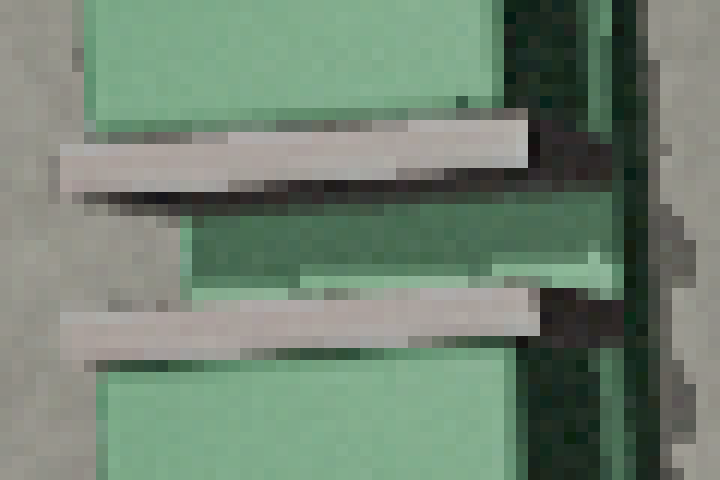

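```bash
python3 - <<'E'
from h import *
from rig import arm
np.set_printoptions(precision=4,suppress=True)
T=arm.camera_params("top");S=arm.camera_params("side")
t1=lambda u,v:(320+u/4.4-.5,175+v/4.4-.5)
s3=lambda u,v:(310+u/5-.5,130+v/5-.5)
t5=lambda u,v:(155+u/12-.5,185+v/12-.5)
s4=lambda u,v:(190+u/6-.5,275+v/6-.5)
print("plate +y-x",tri(T,t1(388,168),S,s3(308,234)))
print("plate -y-x",tri(T,t1(514,164),S,s3(345,184)))
print("rack +y-x top",tri(T,t1(40,207),S,s3(210,436)))
print("rack +y+x top",tri(T,t1(40,70),S,s3(72,400)))
q=[onz(T,t5(*a),.085) for a in((60,190),(528,167),(60,313),(540,289))];q=np.array(q)
print(q[:,:2],q.mean(0))
d=q[1]-q[0]+q[3]-q[2];print("yaw dev of -y dir",np.degrees(np.arctan2(d[0],-d[1])))
# side: jaw corners at z .085
qs=np.array([onz(S,s4(*a),.085) for a in((262,268),(432,45),(330,298),(508,75))]);print(qs[:,:2],qs.mean(0))
d=qs[1]-qs[0]+qs[3]-qs[2];print("yaw",np.degrees(np.arctan2(d[0],-d[1])))
print("tri", tri(T,t5(60,313),S,s4(330,298)),tri(T,t5(528,167),S,s4(432,45)))
for z in (.12,.124,.128):
  print("grip top z",z,"top:",onz(T,t1(533,99),z)[:2],onz(T,t1(533,130),z)[:2])
for a,b in (((40,70),(532,54)),((40,207),(536,188))):
  d=onz(T,t1(*b),.06)-onz(T,t1(*a),.06);print("rack yaw",np.degrees(np.arctan2(d[0],-d[1])))
E
```

```text
plate +y-x (array([ 0.4676, -0.2516,  0.0726]), np.float64(8.913444885634691e-05))
plate -y-x (array([ 0.4713, -0.3146,  0.0707]), np.float64(0.0004651917918036914))
rack +y-x top (array([ 0.4442, -0.0805,  0.0621]), np.float64(0.0013264604291171292))
rack +y+x top (array([ 0.5136, -0.0791,  0.0574]), np.float64(0.0004209614238483861))
[[0.4817 0.2816]
 [0.4877 0.199 ]
 [0.4599 0.2804]
 [0.466  0.196 ]] [0.4738 0.2392 0.085 ]
yaw dev of -y dir 4.136926828041436
[[0.4803 0.28  ]
 [0.488  0.1958]
 [0.4593 0.2786]
 [0.4627 0.1943]] [0.4726 0.2372 0.085 ]
yaw 3.792734187615272
tri (array([0.4592, 0.2796, 0.0863]), np.float64(0.0013885850561805332)) (array([0.487 , 0.198 , 0.0877]), np.float64(0.0011942599762154447))
grip top z 0.12 top: [ 0.4994 -0.3094] [ 0.4848 -0.3094]
grip top z 0.124 top: [ 0.4991 -0.3082] [ 0.4845 -0.3082]
grip top z 0.128 top: [ 0.4987 -0.307 ] [ 0.4843 -0.307 ]
rack yaw 3.1750567051876857
rack yaw 3.430801399105602
```

The numbers agree. The grip centre is near (0.4905, -0.283, 0.100) with yaw about 3.3°. The gap is near (0.473, 0.238, 0.085) with yaw about 4°. Plate and gap sizes match what was given. Now I move above the gauge.

carry_out(
  targets="0 0 0.07 0.028 0.035 0 85; 0 0 0.07 0.028 0.035 0 85; 0 0 0.07 0.028 0.035 0 85; 0 0 0.07 0.028 0.035 0 85; 0 0 0.07 0.028 0.035 0 85",
)

```text
t: 0.65
eef_pos: [0.4003, -0.39, 0.2493]
tool_rot: [179.7, -0.0, -112.5]
ft_force: [1.0, -0.4, 1.0]
width: 0.998
```

carry_out(
  targets="0 0 0.07 0.03 0.036 0 85; 0 0 0.07 0.03 0.036 0 85; 0 0 0.07 0.03 0.036 0 85; 0 0 0.006 0 0 0 85; 0 0 0 0 0 0 85",
)

```text
t: 1.15
eef_pos: [0.4957, -0.272, 0.2481]
tool_rot: [179.6, 0.0, -85.4]
ft_force: [-0.1, -0.6, -0.0]
width: 0.995
```

```bash
python3 - <<'E'
from rig import arm
import cv2
o=arm.get_obs();print(o['eef_pos'],o['tool_rot'],o['joint_pos'])
cv2.imwrite("pics/w1.png",arm.grab_frame("wrist")[:,:,::-1]);print(arm.camera_params("wrist"))
E
```

```text
[ 0.49566104 -0.27203863  0.24812511] [ 1.79594684e+02  3.34575868e-02 -8.54028592e+01] [-12.29901679  16.63931732  -8.36150623   0.09435285 -65.39674986
  16.85669609]
{'K': array([[325.74348661,   0.        , 317.08217712],
       [  0.        , 325.74348661, 202.23080903],
       [  0.        ,   0.        ,   1.        ]]), 'xyz': array([ 0.50277991, -0.3536004 ,  0.36935715]), 'orientation': array([ 161.70539483,   -0.31158607, -175.50886454])}
```

View pics/w1.png

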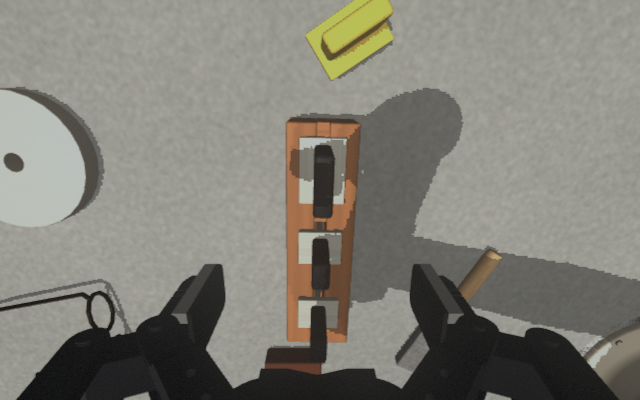

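The wrist view shows the wide gauge's grip at about (323,180), the narrow gauges below it at (320,265) and (317,335), and the yellow look-alike at (350,38). I'll check the grip position.

```bash
python3 - <<'E'
import cv2
from h import *
from rig import arm
np.set_printoptions(precision=4,suppress=True)
p=arm.camera_params("wrist")
for z in (.124,.128): print(proj(p,[.4905,-.283,z]), [onz(p,u,z)[:2] for u in ((315,152),(331,152))])
w=cv2.imread("pics/w1.png")
cv2.imwrite("pics/w1c.png",cv2.resize(w[110:230,270:370],None,fx=5,fy=5,interpolation=cv2.INTER_NEAREST))
E
```

```text
[323.9437 190.3818] [array([ 0.4998, -0.3125]), array([ 0.4877, -0.3135])]
[324.0755 191.8286] [array([ 0.4998, -0.3132]), array([ 0.488 , -0.3141])]
```

View pics/w1c.png

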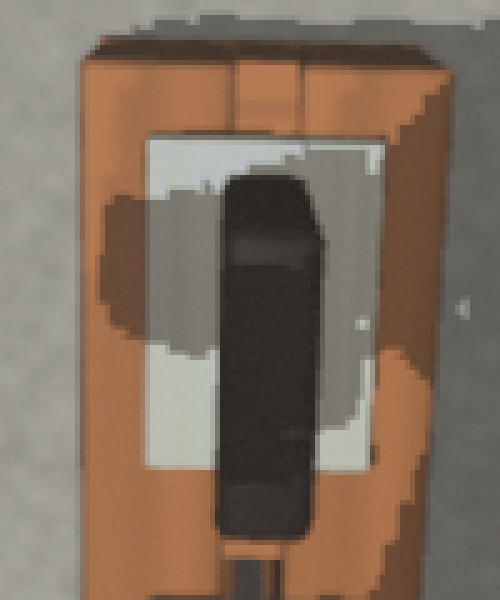

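```bash
python3 - <<'E'
from h import *
from rig import arm
np.set_printoptions(precision=4,suppress=True)
p=arm.camera_params("wrist")
f=lambda u,v:(270+u/5-.5,110+v/5-.5)
q=np.array([onz(p,f(*a),.072) for a in((145,138),(385,143),(145,468),(372,470))])
print(q[:,:2],q.mean(0)); d=q[0]+q[1]-q[2]-q[3];print(np.linalg.norm(d)/2,np.degrees(np.arctan2(d[0],-d[1])))
q=np.array([onz(p,f(*a),.128) for a in((217,535),(310,538),(221,260),(322,240))]);print(q[:,:2])
E
```

```text
[[ 0.515  -0.3161]
 [ 0.4718 -0.3186]
 [ 0.5112 -0.2535]
 [ 0.4676 -0.2564]] [ 0.4914 -0.2861  0.072 ]
0.06251405093966457 3.6379759578303204
[[ 0.4976 -0.262 ]
 [ 0.4829 -0.2627]
 [ 0.5003 -0.306 ]
 [ 0.4855 -0.3102]]
```

carry_out(
  targets="0 -0.0035 -0.009 -0.005 -0.013 -0.02 85; 0 0 0 0 0 -0.035 85; 0 0 0 0 0 -0.025 85; 0 0 0 0 0 0 85",
)

```text
t: 1.6
eef_pos: [0.4875, -0.2899, 0.1672]
tool_rot: [-179.8, -0.1, -87.2]
ft_force: [0.2, -1.1, 0.1]
width: 1.0
```

carry_out(
  targets="0 0.0015 0.005 0.003 0.004 -0.015 85; 0 0 0 0 0 -0.015 85; 0 0 0 0 0 -0.013 85; 0 0 0 0 0 0 85",
)

```text
t: 2.0
eef_pos: [0.49, -0.2905, 0.1268]
tool_rot: [-179.7, -0.2, -87.0]
ft_force: [-0.6, -0.6, 0.4]
width: 0.994
```

carry_out(
  targets="0 0.002 0.004 0.001 0.005 -0.01 85; 0 0 0 0 0 -0.01 85; 0 0 0 0 0 0 85",
)

```text
t: 2.3
eef_pos: [0.492, -0.2862, 0.1076]
tool_rot: [-179.8, -0.3, -86.5]
ft_force: [-0.4, 0.1, 0.0]
width: 0.996
```

carry_out(
  targets="0 0 0 -0.001 0 -0.003 85; 0 0 0 0 0 0 40; 0 0 0 0 0 0 20; 0 0 0 0 0 0 5; 0 0 0 0 0 0 5",
)

```text
t: 2.8
eef_pos: [0.4918, -0.2863, 0.1054]
tool_rot: [-179.7, -0.4, -86.4]
ft_force: [0.2, 1.2, 0.3]
width: 0.325
```

carry_out(
  targets="0 0 0 0 0 0 5; 0 0 0 0 0 0 5; 0 0 0 0 0 0 5; 0 0 0 0 0 0 5",
)

```text
t: 3.2
eef_pos: [0.4918, -0.2863, 0.1057]
tool_rot: [-179.7, -0.4, -86.4]
ft_force: [-0.2, 0.4, -0.8]
width: 0.18
```

```bash
python3 - <<'E'
from rig import arm
import cv2
o=arm.get_obs();print(o['eef_pos'],o['tool_rot'],o['width'],o['ft_force'])
cv2.imwrite("pics/w2.png",arm.grab_frame("wrist")[:,:,::-1])
cv2.imwrite("pics/s2.png",cv2.resize(arm.grab_frame("side")[100:260,270:450,::-1],None,fx=3.5,fy=3.5))
E
```

```text
[ 0.49182917 -0.28633644  0.10569381] [-179.67553714   -0.39669167  -86.44718078] 0.18024178942935448 [-0.24750075  0.44666694 -0.78086648]
```

View pics/w2.png

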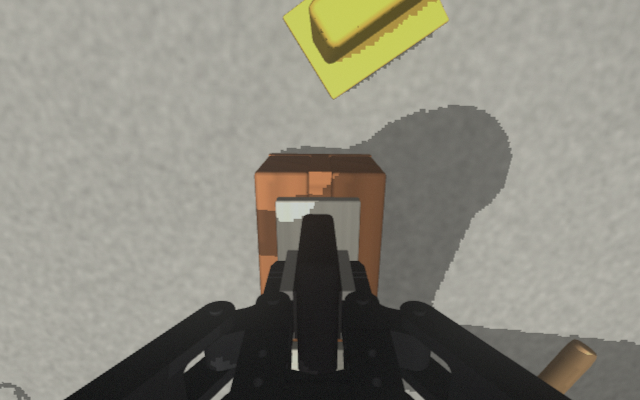

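View pics/s2.png

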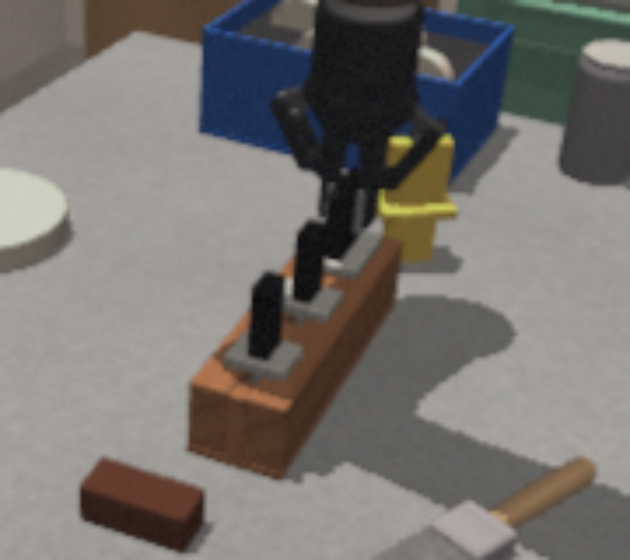

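The fingers stopped at 15.4 mm on the 16 mm grip, so the wide gauge is held. Next I lift it straight up.

carry_out(
  targets="0 0 0 0 0 0.015 5; 0 0 0 0 0 0.025 5; 0 0 0 0 0 0.025 5; 0 0 0 0 0 0.025 5; 0 0 0 0 0 0.025 5",
)

```text
t: 3.8
eef_pos: [0.4868, -0.2842, 0.2168]
tool_rot: [179.5, 0.1, -86.6]
ft_force: [0.4, 0.1, -3.1]
width: 0.178
```

carry_out(
  targets="0 0 0 0 0 0.025 5; 0 0 0 0 0 0.025 5; 0 0 0 0 0 0.015 5; 0 0 0 0 0 0 5; 0 0 0 0 0 0 5",
)

```text
t: 4.3
eef_pos: [0.486, -0.2834, 0.2851]
tool_rot: [179.6, 0.2, -86.6]
ft_force: [-0.0, -0.1, -3.2]
width: 0.18
```

```bash
python3 - <<'E'
from rig import arm
import cv2
o=arm.get_obs();print(o['eef_pos'],o['tool_rot'],o['width'],o['ft_force'],o['joint_pos'])
cv2.imwrite("pics/s3.png",cv2.resize(arm.grab_frame("side")[60:260,250:450,::-1],None,fx=3,fy=3))
E
```

```text
[ 0.48596811 -0.28338471  0.28508376] [ 1.79578082e+02  1.50736933e-01 -8.66311946e+01] 0.17954154785132065 [-4.56243791e-04 -9.21710281e-02 -3.23543995e+00] [-1.37554286e+01  1.49465393e+01 -5.24050010e+00 -2.10574967e-02
 -7.02605590e+01  1.71319784e+01]
```

View pics/s3.png

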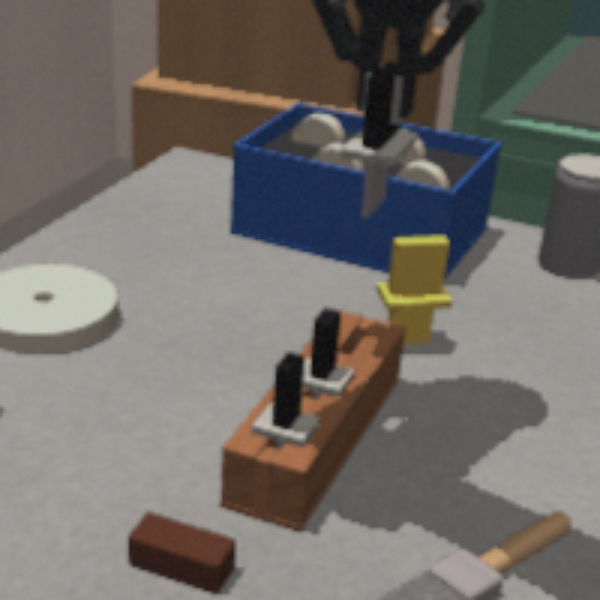

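The wide gauge is out and hanging straight, and both narrow ones are still in the rack. Next I carry it to the clamp.

carry_out(
  targets="0 0 0 -0.001 0.02 0 5; 0 0 0 -0.001 0.035 0 5; 0 0 0 -0.001 0.04 0 5; 0 0 0 -0.001 0.04 0 5; 0 0 0 -0.001 0.04 0 5",
)

```text
t: 4.85
eef_pos: [0.4772, -0.1066, 0.2759]
tool_rot: [178.7, 0.3, -87.2]
ft_force: [1.1, 1.1, -2.3]
width: 0.18
```

carry_out(
  targets="0 0 0 -0.001 0.04 0 5; 0 0 0 -0.001 0.04 0 5; 0 0 0 -0.001 0.04 0 5; 0 0 0 -0.001 0.04 0 5; 0 0 0 -0.001 0.035 0 5",
)

```text
t: 5.35
eef_pos: [0.4671, 0.0959, 0.2687]
tool_rot: [178.0, 0.2, -87.3]
ft_force: [1.1, -0.3, -2.1]
width: 0.18
```

carry_out(
  targets="0 -0.006 0.004 0.001 0.035 0 5; 0 -0.006 0.004 0.001 0.03 0 5; 0 -0.004 0.003 0.002 0.025 0 5; 0 0 0 0.002 0.012 0 5; 0 0 0 0 0 0 5",
)

```text
t: 5.85
eef_pos: [0.4694, 0.2048, 0.2613]
tool_rot: [179.3, -0.3, -85.6]
ft_force: [-1.3, -0.0, -2.8]
width: 0.178
```

carry_out(
  targets="0 0 0 0 0 0 5; 0 0 0 0 0 0 5",
)

```text
t: 6.05
eef_pos: [0.4688, 0.2033, 0.2598]
tool_rot: [179.1, -0.4, -85.6]
ft_force: [-0.4, 0.5, -1.6]
width: 0.188
```

carry_out(
  targets="0.003 -0.0075 -0.003 0.003 0.02 0 5; 0 0 0 0.001 0.014 0 5; 0 0 0 0 0 0 5; 0 0 0 0 0 0 5",
)

```text
t: 6.45
eef_pos: [0.4728, 0.2345, 0.2596]
tool_rot: [179.9, -0.2, -86.3]
ft_force: [-0.6, -0.2, -3.4]
width: 0.174
```

```bash
python3 - <<'E'
from rig import arm
import cv2
o=arm.get_obs();print(o['eef_pos'],o['tool_rot'],o['width'],o['ft_force'],o['joint_pos'])
cv2.imwrite("pics/s4.png",cv2.resize(arm.grab_frame("side")[150:390,150:390,::-1],None,fx=2.5,fy=2.5))
cv2.imwrite("pics/w4.png",arm.grab_frame("wrist")[:,:,::-1])
E
```

```text
[0.47284849 0.23446025 0.25960177] [179.90067431  -0.18694247 -86.27993322] 0.17414577911506982 [-0.6143964  -0.24188053 -3.44004916] [ 44.04155945  12.36977192 -12.4869875    0.0861115  -65.33995965
 -40.35771764]
```

View pics/s4.png

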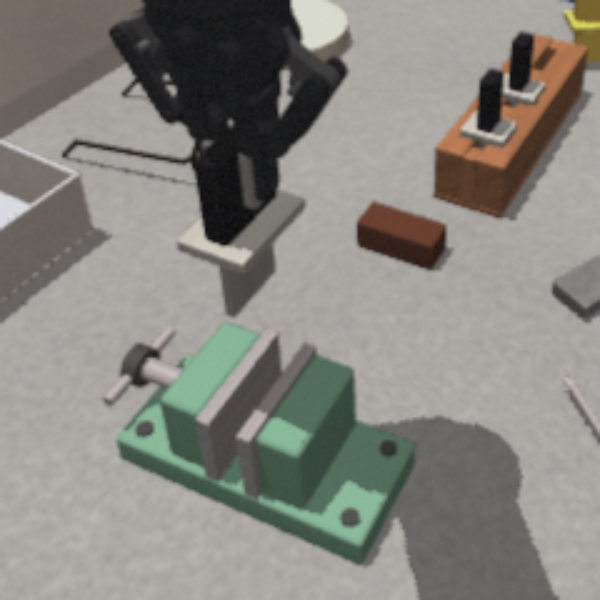

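View pics/w4.png

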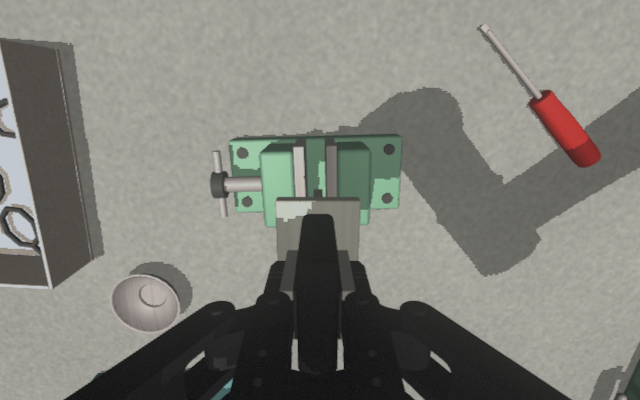

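The side view shows the blade hanging above the gap, nearly in line. In the wrist view the gap lies between u≈305 and 327 at row 147. I'll check both.

```bash
python3 - <<'E'
import cv2
w=cv2.imread("pics/w4.png")
cv2.imwrite("pics/w4c.png",cv2.resize(w[125:255,250:380],None,fx=4.6,fy=4.6,interpolation=cv2.INTER_NEAREST))
E
```

```text
(no output)
```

View pics/w4c.png

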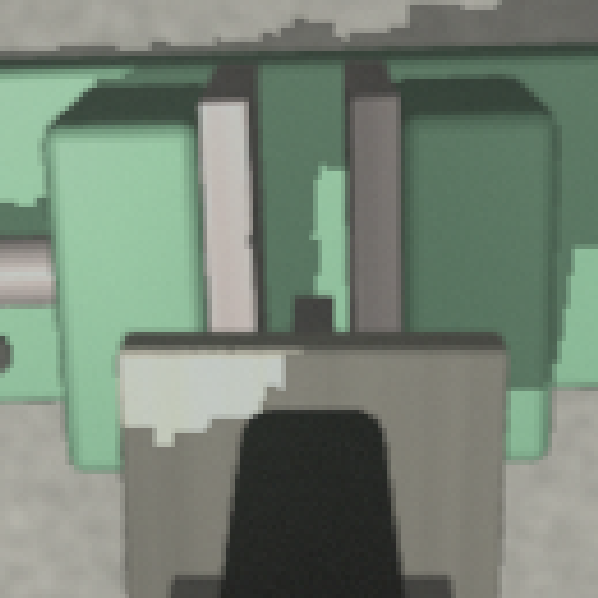

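```bash
python3 - <<'E'
from h import *
from rig import arm
np.set_printoptions(precision=4,suppress=True)
p=arm.camera_params("wrist")
f=lambda u,v:(250+u/4.6-.5,125+v/4.6-.5)
q=np.array([onz(p,f(*a),.085) for a in((248,98),(351,98),(257,330),(354,330))]);print(q[:,:2])
d=q[0]+q[1]-q[2]-q[3];a=np.arctan2(d[0],-d[1]);print("yaw",np.degrees(a))
m=q.mean(0);print("gap x at y=.237:",m[0]-np.tan(a)*(.237-m[1]), "width",q[0]-q[1])
zf=.2596-.0915
b=np.array([onz(p,f(*a),zf) for a in((293,297),(333,297))]);print("blade foot -y end",b)
print("plate", [onz(p,f(*a),zf+.058) for a in ((121,350),(505,350))])
E
```

```text
[[0.4879 0.1972]
 [0.4677 0.1959]
 [0.4836 0.2448]
 [0.4636 0.2435]]
yaw 5.01429789952469
gap x at y=.237: 0.47425814589193976 width [0.0202 0.0013 0.    ]
blade foot -y end [[0.4771 0.2138 0.1681]
 [0.4712 0.2134 0.1681]]
plate [array([0.4957, 0.2045, 0.2261]), array([0.4541, 0.2019, 0.2261])]
```

carry_out(
  targets="0 0 0.006 0.0015 0.003 -0.02 5; 0 0 0 0 0 -0.02 5; 0 0 0 0 0 -0.01 5; 0 0 0 0 0 0 5; 0 0 0 0 0 0 5",
)

```text
t: 7.05
eef_pos: [0.4752, 0.2357, 0.2101]
tool_rot: [-179.9, -0.1, -85.6]
ft_force: [0.1, 0.6, -1.6]
width: 0.176
```

```bash
python3 - <<'E'
from rig import arm
import cv2
o=arm.get_obs();print(o['eef_pos'],o['tool_rot'],o['width'],o['ft_force'])
cv2.imwrite("pics/s5.png",cv2.resize(arm.grab_frame("side")[210:370,180:340,::-1],None,fx=3.7,fy=3.7))
E
```

```text
[0.47515984 0.2357394  0.21013839] [-1.79927143e+02 -1.12597010e-01 -8.56400690e+01] 0.17585701659728706 [ 0.05592082  0.5798617  -1.5583511 ]
```

View pics/s5.png

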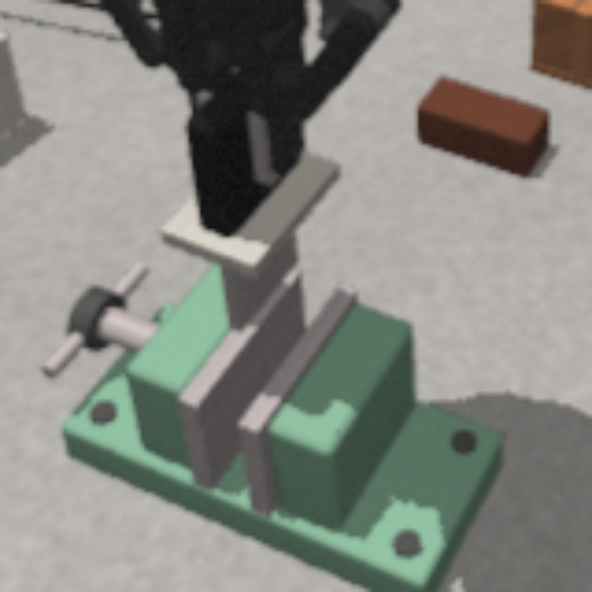

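```bash
python3 - <<'E'
from h import *
from rig import arm
S=arm.camera_params("side")
np.set_printoptions(precision=1,suppress=True)
a=np.radians(4.3);y=np.array([-np.sin(a),np.cos(a),0]);x=np.array([np.cos(a),np.sin(a),0])
for z in (.1105,.1185,):
  c=np.array([.4752,.2365,z])
  for sx,sy in ((-.003,.022),(.003,.022),(-.003,-.022)):
    print(z,sx,sy,((proj(S,c+sx*x+sy*y)-[180,210]+.5)*3.7))
c=np.array([.4752,.2365,.0+.1185+.05])
for sx,sy in((-.022,.032),(.022,.032),(-.022,-.032)):print("plate under",(proj(S,c+sx*x+sy*y)-[180,210]+.5)*3.7)
E
```

```text
0.1105 -0.003 0.022 [244.  338.5]
0.1105 0.003 0.022 [231.9 333.6]
0.1105 -0.003 -0.022 [300.4 267.3]
0.1185 -0.003 0.022 [242.1 325.6]
0.1185 0.003 0.022 [230.  320.7]
0.1185 -0.003 -0.022 [299.1 254.6]
plate under [256.6 273.1]
plate under [162.4 236.6]
plate under [342.2 169.3]
```

The measured blade and plate corners match the predicted projections, so the alignment is good. Now I lower it into the gap.

carry_out(
  targets="0 0 0 -0.0005 0.001 -0.015 5; 0 0 0 0 0 -0.015 5; 0 0 0 0 0 -0.012 5; 0 0 0 0 0 -0.005 5; 0 0 0 0 0 0 5",
)

```text
t: 7.6
eef_pos: [0.4771, 0.2384, 0.1664]
tool_rot: [-179.4, 0.2, -85.6]
ft_force: [0.9, -0.6, -2.0]
width: 0.179
```

carry_out(
  targets="-0.001 0.004 0 -0.0025 -0.001 -0.005 5; 0 0 0 0 0 -0.008 5; 0 0 0 0 0 0 5",
)

```text
t: 7.9
eef_pos: [0.4751, 0.2379, 0.1539]
tool_rot: [-179.8, 0.2, -85.6]
ft_force: [-0.5, -0.4, -2.0]
width: 0.18
```

carry_out(
  targets="-0.001 0.001 0 -0.0015 0 -0.01 5; 0 0 0 0 0 -0.008 5; 0 0 0 0 0 -0.003 5; 0 0 0 0 0 0 5",
)

```text
t: 8.3
eef_pos: [0.4736, 0.2379, 0.131]
tool_rot: [-180.0, 0.1, -85.6]
ft_force: [-0.7, -0.8, -2.1]
width: 0.179
```

```bash
python3 - <<'E'
from rig import arm
import cv2
o=arm.get_obs();print(o['eef_pos'],o['tool_rot'],o['width'],o['ft_force'])
cv2.imwrite("pics/s6.png",cv2.resize(arm.grab_frame("side")[230:350,190:310,::-1],None,fx=5,fy=5))
E
```

```text
[0.47356508 0.23792301 0.1310455 ] [-1.79957624e+02  7.12024520e-02 -8.55778934e+01] 0.1792726864471592 [-0.67094216 -0.8095326  -2.11538339]
```

View pics/s6.png

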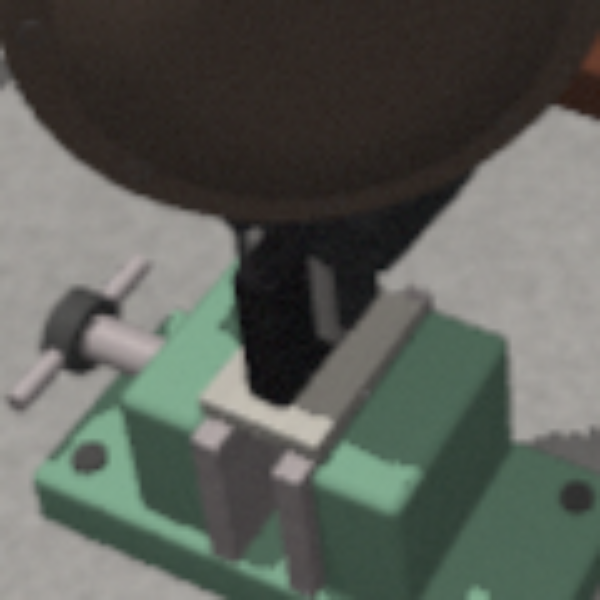

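The blade is in the gap and the plate is a few millimetres above the jaws. I'll go down gently until I feel contact.

carry_out(
  targets="0 0 0 0 0 -0.002 5; 0 0 0 0 0 -0.001 5; 0 0 0 0 0 0 5",
)

```text
t: 8.65
eef_pos: [0.4744, 0.2386, 0.1311]
tool_rot: [-179.8, 0.1, -85.5]
ft_force: [-0.3, 1.2, -2.0]
width: 0.182
```

carry_out(
  targets="0 0 0 0 0 -0.001 5; 0 0 0 0 0 0 5",
)

```text
t: 8.85
eef_pos: [0.4747, 0.2389, 0.1309]
tool_rot: [-179.7, 0.1, -85.5]
ft_force: [-0.4, 0.5, -0.5]
width: 0.182
```

carry_out(
  targets="0 0 0 -0.0005 0 -0.003 5; 0 0 0 0 0 0 5",
)

```text
t: 9.05
eef_pos: [0.475, 0.2395, 0.1313]
tool_rot: [-179.6, 0.1, -85.4]
ft_force: [-0.2, -0.9, -1.7]
width: 0.176
```

carry_out(
  targets="0 0.003 0 -0.001 -0.001 -0.004 5; 0 0 0 0 0 -0.004 5",
)

```text
t: 9.25
eef_pos: [0.4755, 0.24, 0.1306]
tool_rot: [-179.7, 0.2, -85.2]
ft_force: [-15.6, -0.8, 32.5]
width: 0.179
```

carry_out(
  targets="0 0 0 0 0 0 5",
)

```text
t: 9.35
eef_pos: [0.4756, 0.2403, 0.1316]
tool_rot: [-179.6, 0.3, -85.1]
ft_force: [-0.1, 0.2, -3.1]
width: 0.18
```

```bash
python3 - <<'E'
from rig import arm
import cv2
o=arm.get_obs();print(o['eef_pos'],o['tool_rot'],o['width'],o['ft_force'],o['wrist_torque'])
cv2.imwrite("pics/s7.png",cv2.resize(arm.grab_frame("side")[270:350,200:300,::-1],None,fx=7,fy=7,interpolation=cv2.INTER_CUBIC))
cv2.imwrite("pics/w7.png",arm.grab_frame("wrist")[:,:,::-1])
E
```

```text
[0.4755778  0.24027068 0.1316362 ] [-179.61761831    0.25321808  -85.14340463] 0.17956649962781496 [-0.12324453  0.21036879 -3.14298153] [ 0.01932364 -0.00250595  0.01731533]
```

View pics/s7.png

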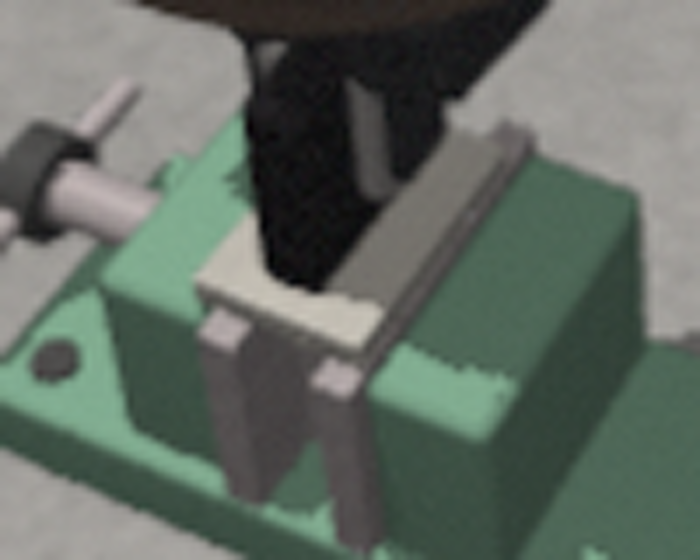

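View pics/w7.png

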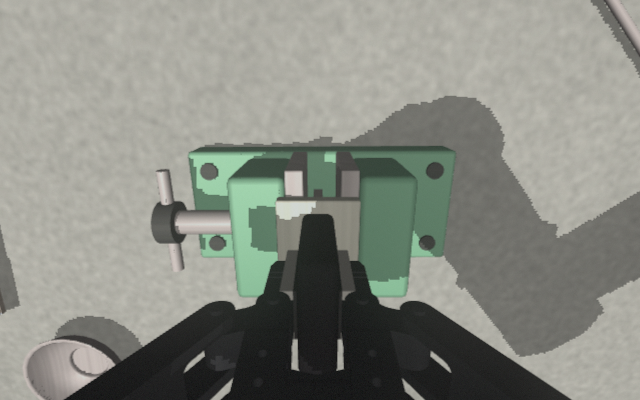

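Contact is confirmed: 32 N upward while pressing, at a TCP height of about 0.131. I'll straighten, centre, and press again lightly before opening.

carry_out(
  targets="-0.002 0.004 -0.004 -0.002 -0.002 0.001 5; -0.001 0.002 -0.002 -0.001 -0.001 -0.001 5; 0 0 0 0 0 -0.003 5",
)

```text
t: 9.75
eef_pos: [0.4735, 0.2381, 0.1306]
tool_rot: [179.7, -0.1, -85.8]
ft_force: [-14.6, -0.4, 35.0]
width: 0.177
```

carry_out(
  targets="0 0.001 0 0 0 -0.001 5; 0 0 0 0 0 -0.001 30; 0 0 0 0 0 0 50; 0 0 0 0 0 0 85; 0 0 0 0 0 0 85",
)

```text
t: 10.25
eef_pos: [0.4735, 0.2375, 0.1282]
tool_rot: [179.5, -0.2, -85.9]
ft_force: [0.7, -0.6, 0.2]
width: 0.849
```

carry_out(
  targets="0 0 0 0 0 0 85; 0 0 0 0 0 0 85; 0 0 0 0 0 0 85",
)

```text
t: 10.55
eef_pos: [0.4734, 0.2372, 0.1273]
tool_rot: [179.4, -0.2, -85.9]
ft_force: [-0.6, -0.9, 0.6]
width: 0.993
```

```bash
python3 - <<'E'
from rig import arm
import cv2
o=arm.get_obs();print(o['eef_pos'],o['tool_rot'],o['width'],o['ft_force'])
cv2.imwrite("pics/w8.png",arm.grab_frame("wrist")[:,:,::-1])
cv2.imwrite("pics/s8.png",cv2.resize(arm.grab_frame("side")[270:350,200:300,::-1],None,fx=7,fy=7,interpolation=cv2.INTER_CUBIC))
E
```

```text
[0.47339665 0.23724644 0.12731863] [179.40021335  -0.21040149 -85.90279585] 0.9927243765052862 [-0.60557173 -0.90078658  0.56550886]
```

View pics/w8.png

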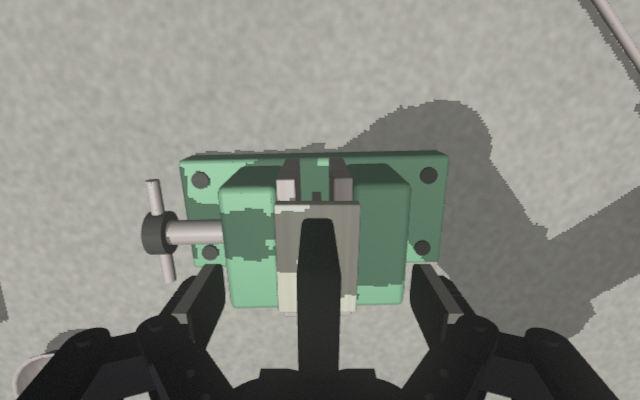

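View pics/s8.png

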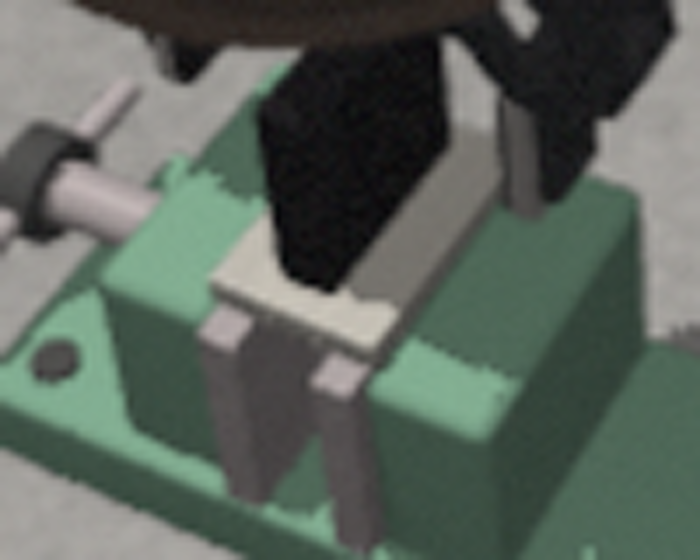

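The gauge is released: the fingers are open and clear of the grip, and the plate sits on both jaws. I retreat straight up.

carry_out(
  targets="0 -0.004 0 0 0 0.01 85; 0 0 0 0 0 0.02 85; 0 0 0 0 0 0.03 85; 0 0 0 0 0 0.03 85; 0 0 0 0 0 0.03 85",
)

```text
t: 11.15
eef_pos: [0.4707, 0.235, 0.2494]
tool_rot: [179.5, -0.6, -85.9]
ft_force: [0.2, 0.2, 0.3]
width: 0.994
```

carry_out(
  targets="0 0 0 0 -0.03 0.02 85; 0 0 0 0 -0.04 0 85; 0 0 0 0 -0.04 0 85; 0 0 0 0 -0.02 0 85; 0 0 0 0 0 0 85",
)

```text
t: 11.65
eef_pos: [0.4723, 0.1028, 0.2814]
tool_rot: [-179.3, -0.2, -85.7]
ft_force: [-0.4, -0.0, -0.6]
width: 0.999
```

```bash
python3 - <<'E'
from rig import arm
import cv2
o=arm.get_obs();print(o['eef_pos'],o['ft_force'])
f=arm.grab_frame("side")[:,:,::-1];cv2.imwrite("pics/s9f.png",f)
cv2.imwrite("pics/s9.png",cv2.resize(f[260:350,190:310],None,fx=6.5,fy=6.5,interpolation=cv2.INTER_CUBIC))
f=arm.grab_frame("top")[:,:,::-1];cv2.imwrite("pics/t9.png",f)
E
```

```text
[0.47231079 0.10280909 0.28136787] [-0.41658277 -0.02414771 -0.56083758]
```

View pics/s9.png

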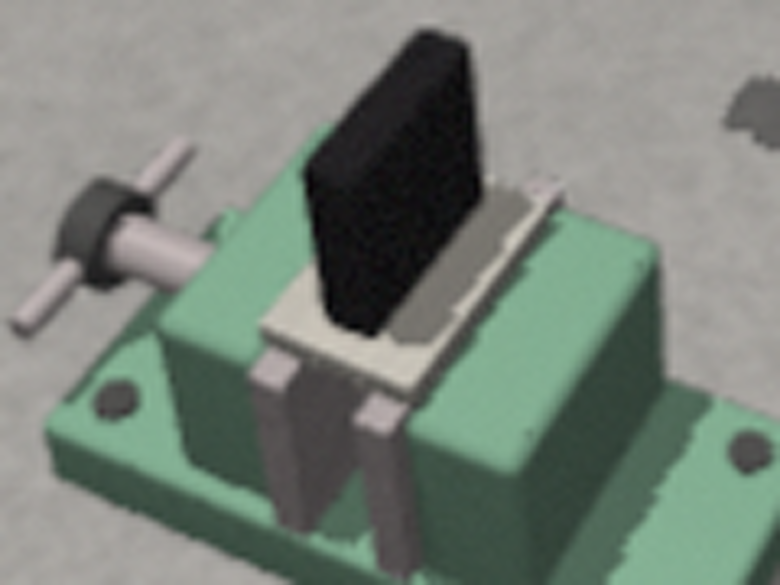

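View pics/t9.png

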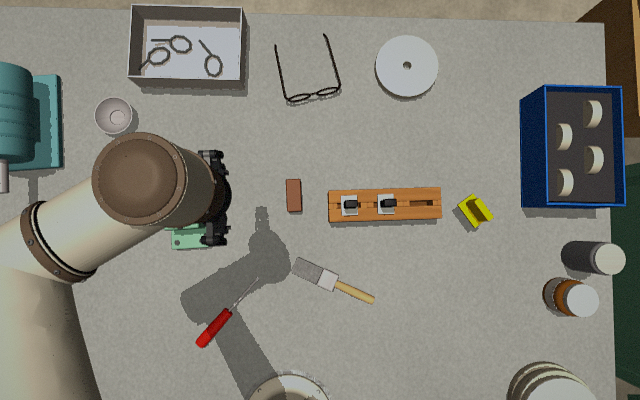

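View pics/s9f.png

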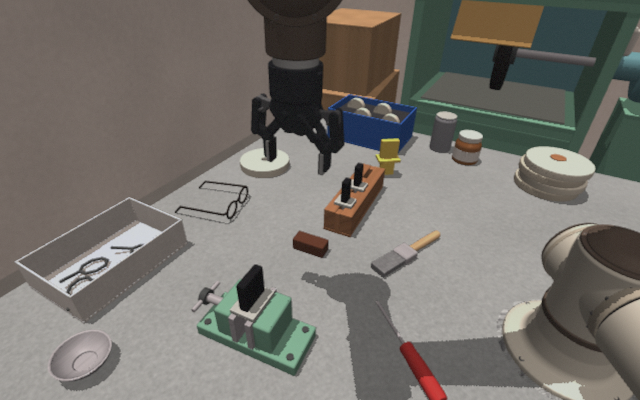

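The plate lies flat across both jaws, the gauge is upright and centred along the gap, and both narrow gauges are still in the rack. The arm is clear, so I hand the job in.

```bash
python3 -c "
from rig import arm
print(arm.sign_off())"
```

```text
the job is handed in; nothing more can be done
None
```

The wide gauge now stands in the green clamp with its stop plate resting on both jaws, and I handed the job in at about 11.8 s of the 38 s allowed. I lowered it under control until contact, let go, and backed the arm away.

**Last checks:**
- **Seating:** the final side picture shows the gauge upright, its plate flat across both jaws and inside their length.
- **Other gauges:** both narrow ones are still in the rack, and the yellow look-alike was not touched.
- **Robot:** the gripper is open and well clear, and the wrist force is near zero.

**What disagreed or was not ideal:**
- **Contact height:** the plate touched with the tool about 4 mm higher than I had worked out. I put that down to camera error and did not measure the plate's height again; the pictures agree with it being seated.
- **Contact force:** the wrist force reached about 35 N while seating, mostly upward with about 15 N sideways. That is below both limits.
- **Drift:** the tool drifted a few millimetres during short moves, and I corrected it before letting go.

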